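Shut the vial box and hold the big clip open over its record card

TASK

This box of vials is going out on loan: press its lid fully shut, then squeeze the large bulldog clip off the rim of the grey bin and bring it, jaws down, over the middle of the top edge of the box's record card. Finish still holding the clip there, squeezed wide open and still, its lips about a centimetre down either side of the card and touching neither card nor box, so that I can slide the loan slip in; never let it knock or bite the card. Leave the other things on the table where they are.

Things in the scene. Friction and masses are not known exactly. Their poses are not given: they have to be found in the camera images.
- box: Clear plastic specimen box full of small capped vials, fixed to the table; 140 mm deep (x) by 200 mm (y) by 56 mm tall, top of the shut lid 60.5 mm above the table. Origin: centre of its underside. Its front, with a clear card pocket 40 mm tall, is its +x side; its lid is hinged on the opposite (-x) rim.
- lid_press (a point): Point on the upper face of the box's clear hinged lid (141 x 197 x 4 mm) beside the card: 115 mm from the hinge, 26 mm behind the lid's front edge, 33 mm in from its +y end; a place to press. Moves with the lid.
- lid_home (a point): Where point lid_press lies when the lid is fully shut (fixed to the box, box axes).
- lid (a joint): Angle of the lid, rad: 0 fully shut, grows as its front edge rises; starts ajar at 0.12 to 0.30. Stiff hinge: it stays where it is left, and needs about 3 N downwards at lid_press to move.
- card: Stiff white record card with ruled lines, 120 mm wide (x), 3 mm thick (y), 100 mm tall (z), standing upright, fixed in the pocket on the box's front (+x) side, 32 mm off its middle towards the box's -y; its x axis runs along the box's +y. Its top edge is 106 mm above the table and stands 45 mm above the shut lid. Origin: middle of its lower edge.
- card_top (a point): Middle of the card's top edge, card axes: x along the edge, y through the card, z up.
- bin: Grey open plastic bin, 120 (x) x 160 (y) x 60 mm tall, walls 3 mm, fixed to the table; spares inside, none above 33 mm. Origin: centre of its underside. The large clip sits somewhere along its far (+x) wall.
- clip: The large steel bulldog clip, 70 mm wide (x), 70 mm tall, 60 g; it starts jaws down, pushed onto the bin's far wall until its pivot rests on the rim, lips biting 26 mm below. Origin: its pivot, 30 mm above the lips' lower edges, 37 mm below the handle rolls; z up to the handles; y: the way it spreads. Squeezing the handles together opens the jaws: 39 mm over the rolls at rest, 16 mm fully squeezed.
- clip_a (a joint): Opening of the clip's +y half about the pivot, rad (the -y half mirrors it): 0 when biting the 3 mm wall, 0.30 fully squeezed (stop; lips then 20 mm apart), -0.05 shut on nothing. Spring: about 5 N on each handle roll starts it, about 11 N holds it fully open.
- lip_a (a point): Inner lower edge of the +y jaw's lip, middle of its width; lip 70 mm wide.
- lip_b (a point): Inner lower edge of the -y jaw's lip, middle of its width.
- handle_a (a point): Centre of the rolled end of the +y handle: roll 7 mm thick, 28 mm long (x).
- handle_b (a point): Centre of the rolled end of the -y handle, likewise.
- vial_a: Spare glass vial with white cap, 22 mm wide, 58 mm tall, standing; leave alone
- vial_b: Spare glass vial with black cap, 22 mm wide, 58 mm tall, standing; leave alone
- loupe: Black hand lens cup, 40 mm wide, 36 mm tall; leave alone
- pen: Marker pen lying flat, 134 mm long (its x axis), 12 mm thick; leave alone
- small_clip: Small steel clip lying flat on its side, about 35 mm long, 32 mm tall as it lies; leave alone, not the clip of the job
- forceps: Steel forceps lying flat along its x axis, 125 mm long, 8 mm high; leave alone
- jar: Glass jar with black cap, 60 mm wide, 85 mm tall; leave alone

How it is judged (in metres and radians):
On the way, in this order (a step that is already met when the one before it is completed fails the run):
1. the box's lid is pressed fully shut (value of joint lid below 0.02 rad), for 0.2 s.
2. the clip has been squeezed open and taken off the bin's wall (value of joint clip_a above 0.15 rad and distance of clip from where it was at the start of the episode above 0.035 m and contact force between clip and bin below 0.1 N), for 0.2 s.
At the end, for the whole second after the job is handed in: Lid under 0.02 rad. Clip held by the fingers (over 3 N), still, upright and square to the card within 0.22 rad, opened over 0.18 rad, within 20 mm of the edge's middle, a lip each side of the card, 2 mm clear and 5 to 22 mm below its top, touching neither card nor box (value of joint lid below 0.02 rad and value of joint clip_a above 0.18 rad and ((y of lip_a in the frame of card_top above 0.0035 m and y of lip_b in the frame of card_top below -0.0035 m) or (y of lip_b in the frame of card_top above 0.0035 m and y of lip_a in the frame of card_top below -0.0035 m)) and z of lip_a in the frame of card_top between -0.022 and -0.005 m and z of lip_b in the frame of card_top between -0.022 and -0.005 m and x of clip in the frame of card_top between -0.02 and 0.02 m and angle between the y axis of clip and the y axis of card, either way round below 0.22 rad and angle between clip's own z axis and vertical below 0.22 rad and contact force between clip and the fingers above 3 N and contact force between clip and box below 0.3 N and linear speed of clip below 0.02 m/s); the arm keeps its last pose, push and grip.
It fails at once if the clip knocks or bites the card (over 5 N) (contact force between clip and card above 5 N).
It fails at once if another thing on the table is shifted by over 3 cm or a vial tipped (distance of any of vial_a, vial_b, loupe, pen, small_clip, forceps, jar from where it was at the start of the episode above 0.03 m or angle between any of vial_a, vial_b's own z axis and vertical above 0.5 rad).
It also fails if it takes over 51 s, if anything falls off the work surface, if the arm or the gripper's body presses on something with over 40 N, if the wrist force passes 120 N, or if a joint passes its speed limit or range.

ROBOT

A 6-joint arm with a two-finger parallel gripper is mounted at the origin on the work surface. World frame = base frame: x ahead of the robot, y to its left, z up, the work surface at z = 0. Lengths are in m, angles in degrees, forces in N, time in s.
With the tool pointing down it reaches from about 0.35 to 0.8 m from the base axis. Payload 7.3 kg.
Tool frame: the origin (TCP) lies on the mounting face of the last link; the fingertips stand robot.tcp_to_tips ahead of it and the grasp point (between the pads) lies 155 mm ahead of it (robot.tcp_to_tips is the distance from the TCP to the fingertips, in m); z points along the fingers, y is the direction in which the jaws open and shut (so a half turn about z gives the same grasp; the last joint's range is limited). The gripper opens to 85 mm and grips with 20 to 120 N. Pads are 22 mm wide; open, the fingers measure 114 mm over their backs; the gripper's body (76 mm by 85 mm) begins 54 mm behind the grasp point. The pads swing forward as they close: fully open they stand 13 mm farther back than shut.
Start: joints at [62.853, 19.595, 87.324, -0, 73.075, -8.365], TCP at [0.169, 0.497, 0.405] pointing down, gripper open.
Joint ranges: [-145.02, 145.02], [-44.19, 115.74], [2.07, 154.8], [-57.11, 237.11], [16.16, 152.29], [-177.93, 177.93]. Speed limits (degrees/s): [147.25, 147.25, 180, 180, 180, 180].

INTERFACE

Orientations are given as [roll, pitch, yaw] about the fixed x, y, z axes, in that order (R = Rz(yaw) Ry(pitch) Rx(roll)).
In Python, from rig import monitor, viewer, close_job, robot gives the robot as it stands.
- The arm moves only by the tool apply_moves, never from a script. Its arguments are lists of equal length, an entry for each row: "dp": the shift along the tool's x, y, z each as a share of 300 mm, from -1 to 1, a list of three; "turn": the turn, a rotation vector about the tool's x, y, z each as a share of 90 degrees, from -1 to 1, a list of three; "grip": the opening, from 0 (shut) to 1 (fully open). In form: {"dp": [[x, y, z], ...], "turn": [[rx, ry, rz], ...], "grip": [grip, ...]}. A call has 1 to 10 rows; each row is the pose to reach, as a shift and turn from the pose commanded when the call began, along the tool's axes at that moment; what a row does not reach only later rows make up. A row lasts 1/8 s, in which the tool goes at most 62.5 mm and 10.7 degrees, less where a joint would pass 70% of its speed; a pose out of reach is approached as far as the arm can. A call with a number of a shift or a turn outside -1 to 1 is refused whole. A call with a gripper value outside its range is refused whole. The fingers move at their own pace and stop on an object; "squeeze" is the grip in N (left out, the last holds). Time passes only in rows, so rows that repeat a pose let the fingers close. It gives the time, the measured TCP pose, the force and the opening at its end, in the units of the state.
- monitor.observe(): the state, without advancing time (a new reading comes with each control period).
- viewer.get_image(name): name is "side" or "top" or "wrist"; returns a dict with "frame" (420x560x3 uint8, red, green, blue), "mtx" (3x3 intrinsics, pixels), "rvec" (rotation vector, rad) and "tvec" (3), from world to camera coordinates, as OpenCV has them; the wrist camera has in their place "T_tool_cam" (4x4, takes a point from camera to tool coordinates, whose origin is the TCP and whose axes are the flange's). Camera axes: x right, y down, z forward; pixel columns grow to the right and rows downward; lengths in m; the calibration is good to about 2 mm. A picture is of the moment at which its call begins: read the wrist's pose just before it. There is no depth.
- close_job(): hands the job in, once; it reports no verdict.
The state is a dict: "time": time; "joint_positions": joint angles; "joint_velocities": joint speeds; "joint_efforts": joint torques, N m; "eef_pos": TCP position; "orientation": TCP orientation; "contact_force": force on the tool from outside, world axes, zero at the start; "moment": the same for the moment, N m; "opening": finger opening in m.
Only numpy, scipy, OpenCV 4.12 (cv2) and the standard library are available. Lean on these libraries where they do the work, as an engineer would, in place of code of your own. Each camera call takes 0.05 s, during which the arm holds its last target.

## Working session

There is one attempt and no reset: what is moved stays moved. The work goes in short steps, Python scripts to look and compute and a tool call to move; the robot and the scene stay as the last step left them, time stands still between calls to the robot, and variables do not carry over. Pictures are saved under pics/ and viewed, and the job is handed in when it is done.

Besides the shell and the picture viewer there is one more tool, called after ">>>" by a JSON object that holds its "api" and its "payload", one argument or row to a line. apply_moves: Moves the arm, as the interface text tells. Shift numbers are shares of 300 mm and turn numbers shares of 90 degrees, none past 1 either way. Its arguments: {"type":"object","properties":{"dp":{"type":"array"},"turn":{"type":"array"},"grip":{"type":"array"},"squeeze":{"type":"number"}},"required":["dp","turn","grip"]}

```bash
ls -la; mkdir -p pics; cat > h.py <<'E'
import numpy as np, cv2, json
from scipy.spatial.transform import Rotation as R
from rig import monitor, viewer, close_job, robot
def save(img,name): cv2.imwrite('pics/'+name+'.png',img[:,:,::-1])
def grab(n,tag):
    s=monitor.observe(); d=viewer.get_image(n)
    f=d['frame']; save(f,tag)
    if n=='wrist':
        T=np.eye(4); T[:3,:3]=R.from_euler('xyz',s['orientation'],degrees=True).as_matrix(); T[:3,3]=s['eef_pos']
        W=np.linalg.inv(T@np.array(d['T_tool_cam']))
        Rm,t=W[:3,:3],W[:3,3]
    else:
        Rm=cv2.Rodrigues(np.array(d['rvec'],float))[0]; t=np.array(d['tvec'],float).ravel()
    np.savez('pics/'+tag,K=np.array(d['mtx']),R=Rm,t=t,f=f)
    return s
def load(tag):
    z=np.load('pics/'+tag+'.npz'); return z['K'],z['R'],z['t'],z['f']
def crop(tag,x0,y0,x1,y1,k,name):
    f=load(tag)[3][y0:y1,x0:x1]
    save(cv2.resize(f,None,fx=k,fy=k,interpolation=cv2.INTER_CUBIC),name)
def ray(tag,uv):
    K,Rm,t,_=load(tag); c=-Rm.T@t; d=Rm.T@np.linalg.inv(K)@np.array([uv[0],uv[1],1.]); return c,d
def atz(tag,uv,z):
    c,d=ray(tag,uv); return c+d*(z-c[2])/d[2]
def tri(obs):
    A=np.zeros((3,3));b=np.zeros(3)
    for tag,uv in obs:
        c,d=ray(tag,uv); d=d/np.linalg.norm(d); P=np.eye(3)-np.outer(d,d); A+=P;b+=P@c
    p=np.linalg.solve(A,b)
    return p,[np.linalg.norm(np.cross(p-ray(t,u)[0],ray(t,u)[1]/np.linalg.norm(ray(t,u)[1]))) for t,u in obs]
def proj(tag,p):
    K,Rm,t,_=load(tag); q=K@(Rm@np.array(p)+t); return q[:2]/q[2]
E
python3 - <<'E'
from h import *
for n in ['side','top','wrist']: s=grab(n,n+'0')
print(s, robot.tcp_to_tips)
for n in ['side0','top0','wrist0']:
    K,Rm,t,f=load(n); print(n,K[0,0],-Rm.T@t)
E
```

```text
total 12
drwxr-xr-x  3 agent agent 4096 Dec  7 03:13 .
drwxr-xr-x 23 root  root  4096 Dec  7 03:13 ..
drwxr-xr-x  2 agent agent 4096 Dec  7 03:13 pics
{'time': 0.1, 'joint_positions': array([ 6.28519046e+01,  1.96320005e+01,  8.73713806e+01,  5.28422279e-04,
        7.30748932e+01, -8.36649290e+00]), 'joint_velocities': array([-0.01629288,  0.02105445, -0.13150926, -0.10814845,  0.01311338,
        0.11249227]), 'joint_efforts': array([ 9.60305042e-04, -4.34452057e+01, -2.46493095e+01, -1.84268474e-04,
        4.73932188e-03, -1.56622832e-05]), 'eef_pos': array([0.16896345, 0.49694054, 0.40410161]), 'orientation': array([-1.79922632e+02, -1.18891970e-02,  1.61218235e+02]), 'contact_force': array([-0.06020254, -0.0127531 , -0.39335616]), 'moment': array([ 0.01577756,  0.04011853, -0.03258422]), 'opening': 0.08559752052211098} 0.1734
side0 461.2488402734219 [ 0.38235961 -0.62426332  0.7310187 ]
top0 448.85071291832264 [0.35456441 0.02769102 1.14594882]
wrist0 307.08362754426645 [0.0907754  0.5226251  0.37438058]
```

View pics/side0.png

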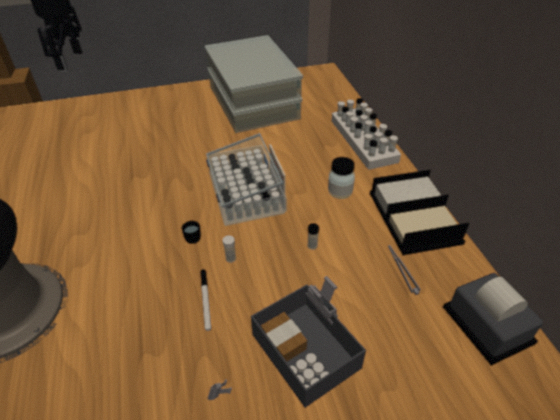

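View pics/top0.png

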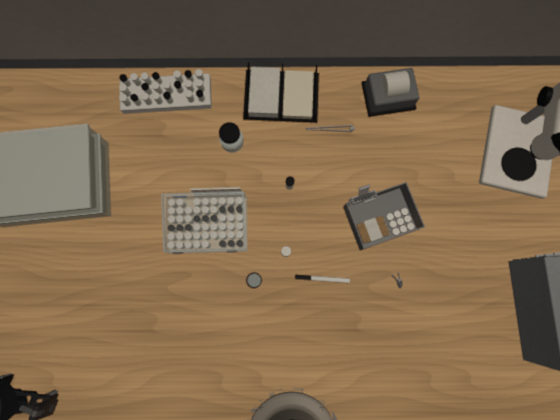

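View pics/wrist0.png

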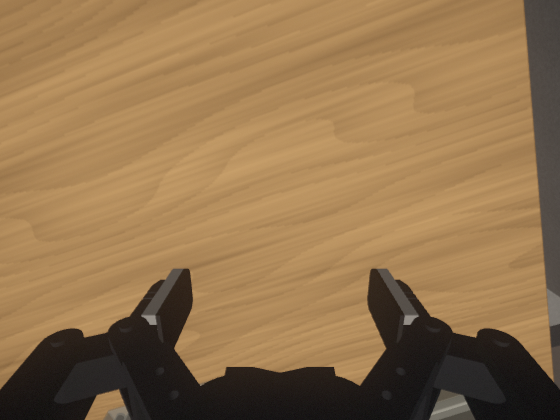

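Side: box at about (245,180), bin at about (307,340) with the clip near (325,297). Top: box at (205,222), card edge at (216,190), clip at (364,194), and image up is +x.

```bash
python3 - <<'E'
from h import *
crop('side0',195,120,305,230,7,'c1')
crop('side0',240,265,370,405,6,'c2')
crop('top0',150,170,260,265,7,'c3')
crop('top0',330,170,430,260,8,'c4')
E
```

```text
(no output)
```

View pics/c1.png

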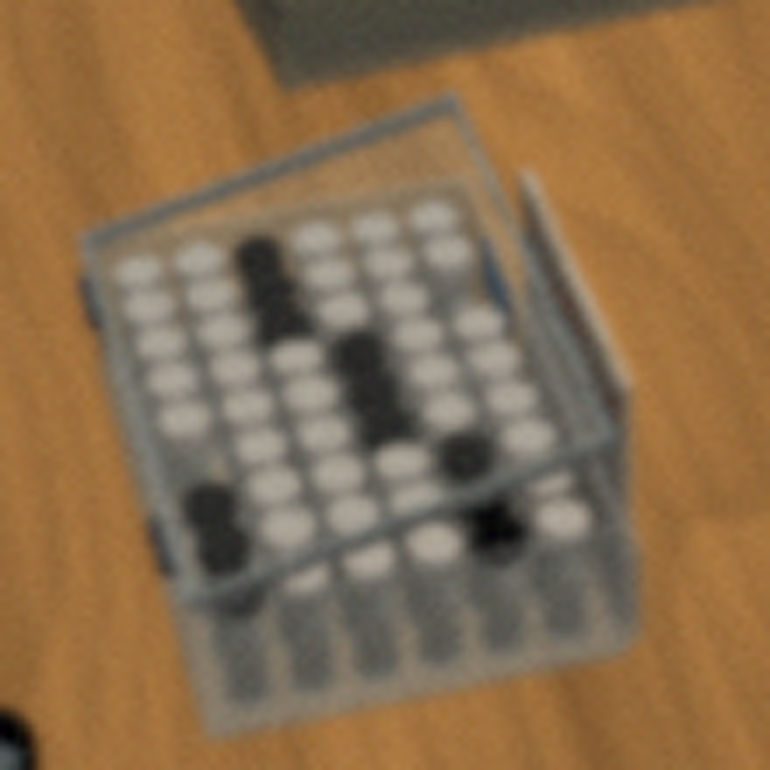

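View pics/c2.png

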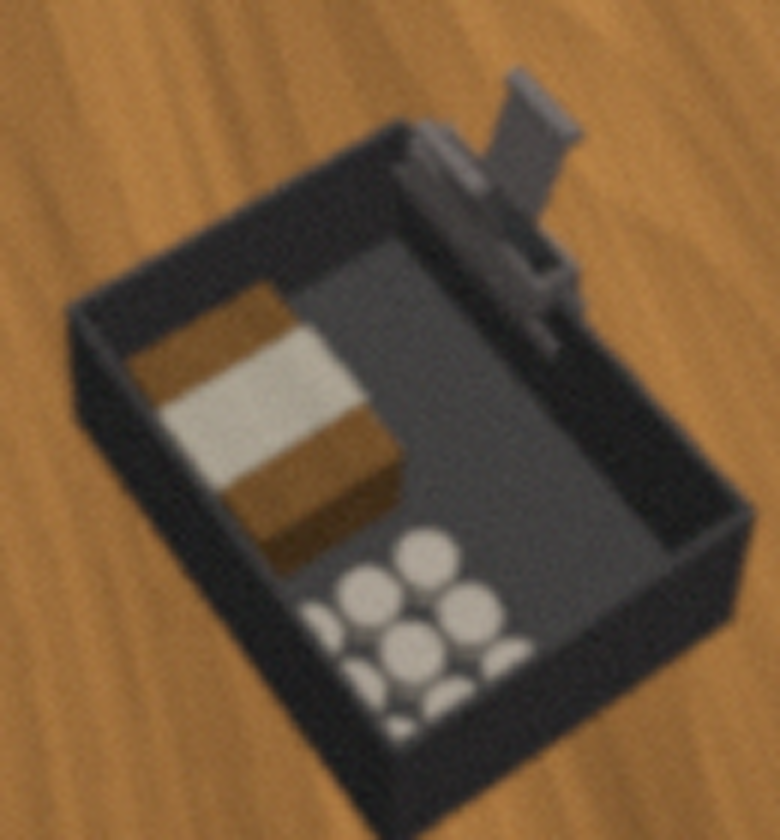

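View pics/c3.png

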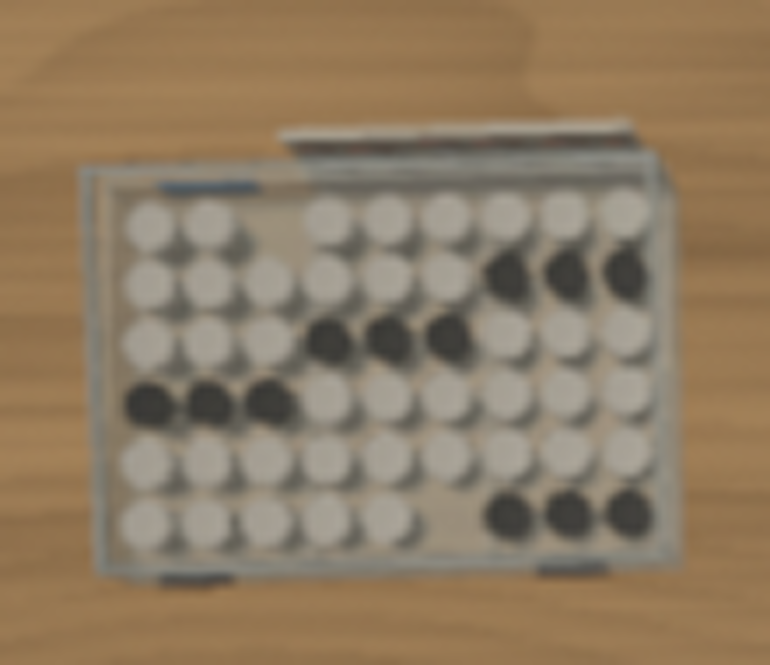

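View pics/c4.png

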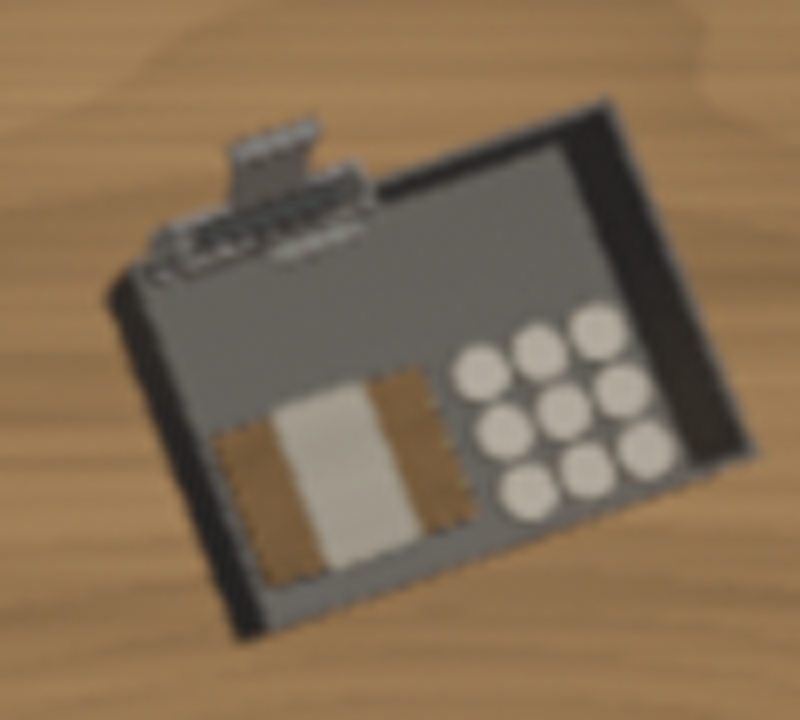

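```bash
python3 - <<'E'
from h import *
def P(x0,y0,k,c): return ((c[0]+.5)/k+x0-.5,(c[1]+.5)/k+y0-.5)
s1=lambda *c:P(195,120,7,c); s2=lambda *c:P(240,265,6,c); t3=lambda *c:P(150,170,7,c); t4=lambda *c:P(330,170,8,c)
np.set_printoptions(precision=4,suppress=True)
print('card top z.106: top', atz('top0',t3(280,133),.106),atz('top0',t3(632,124),.106))
print('side',atz('side0',s1(527,172),.106),atz('side0',s1(630,380),.106))
print('tri',tri([('top0',t3(280,133)),('side0',s1(527,172))]),tri([('top0',t3(632,124)),('side0',s1(630,380))]))
print('box bottom side',atz('side0',s1(212,735),0),atz('side0',s1(632,648),0))
print('lid corners tri', tri([('top0',t3(82,168)),('side0',s1(455,97))]),tri([('top0',t3(655,158)),('side0',s1(618,437))]),'hinge',tri([('top0',t3(100,572)),('side0',s1(85,238))]),tri([('top0',t3(675,562)),('side0',s1(195,600))]))
print('bin rim top',[atz('top0',t4(*c),.06) for c in [(110,300),(605,103),(757,457),(243,637)]])
print('bin rim side',[atz('side0',s2(*c),.06) for c in [(402,122),(750,513),(395,742),(72,308)]])
print('handle far ends tri',tri([('top0',t4(230,150)),('side0',s2(517,70))]),tri([('top0',t4(320,122)),('side0',s2(578,132))]))
print('handle near', [atz('top0',t4(*c),.097) for c in [(275,250),(365,228)]])
for n,px in dict(jar=(231,138),vb=(290,182),va=(286,251),forceps=(330,128),loupe=(254,280),pen=(322,278)).items(): print(n,atz('top0',px,.05))
E
```

```text
card top z.106: top [0.5828 0.2403 0.106 ] [0.5852 0.1209 0.106 ]
side [0.5835 0.2387 0.106 ] [0.5873 0.1236 0.106 ]
tri (array([0.5835, 0.2405, 0.1046]), [np.float64(0.0004406340763751904), np.float64(0.00044063407637502997)]) (array([0.5856, 0.1206, 0.1084]), [np.float64(0.000876090517986221), np.float64(0.00087609051798628)])
box bottom side [0.4454 0.1128 0.    ] [0.5855 0.1156 0.    ]
lid corners tri (array([0.5748, 0.3112, 0.0901]), [np.float64(0.00048541467401877687), np.float64(0.00048541467401875903)]) (array([0.5786, 0.114 , 0.0922]), [np.float64(0.0022024136388944875), np.float64(0.002202413638894568)]) hinge (array([0.4394, 0.3071, 0.0589]), [np.float64(0.001066625516244064), np.float64(0.0010666255162440025)]) (array([0.4429, 0.1082, 0.0627]), [np.float64(0.002330236487551619), np.float64(0.0023302364875515255)])
bin rim top [array([ 0.5443, -0.1295,  0.06  ]), array([ 0.6054, -0.2847,  0.06  ]), array([ 0.4948, -0.3245,  0.06  ]), array([ 0.441 , -0.1663,  0.06  ])]
bin rim side [array([ 0.5559, -0.1395,  0.06  ]), array([ 0.6065, -0.2881,  0.06  ]), array([ 0.4963, -0.3236,  0.06  ]), array([ 0.4457, -0.1774,  0.06  ])]
handle far ends tri (array([ 0.5823, -0.1606,  0.1016]), [np.float64(0.00018456810335111694), np.float64(0.00018456810335107488)]) (array([ 0.5906, -0.1874,  0.1035]), [np.float64(0.0005296411189248657), np.float64(0.0005296411189250348)])
handle near [array([ 0.5527, -0.1736,  0.097 ]), array([ 0.5592, -0.2006,  0.097 ])]
jar [0.7267 0.15   0.05  ]
vb [0.6105 0.0004 0.05  ]
va [0.4383 0.0118 0.05  ]
forceps [ 0.7519 -0.1035  0.05  ]
loupe [0.3692 0.0893 0.05  ]
pen [ 0.3732 -0.0742  0.05  ]
```

```bash
cat > plan.py <<'E'
# python plan.py : tracks the commanded pose; usage functions
import json,os,numpy as np
from scipy.spatial.transform import Rotation as R
F='cmd.json'
def get():
    if not os.path.exists(F): return np.array([.169,.497,.405]),R.from_euler('xyz',[180,0,161.218],degrees=True)
    d=json.load(open(F)); return np.array(d['p']),R.from_quat(d['q'])
def plan(p,yaw):
    c,r=get(); g=R.from_euler('xyz',[180,0,yaw],degrees=True)
    return np.round(r.inv().apply(np.array(p)-c)/.3,4),np.round((r.inv()*g).as_rotvec(degrees=True)/90,4)
def done(dp,turn):
    c,r=get(); c=c+r.apply(np.array(dp)*.3); r=r*R.from_rotvec(np.array(turn)*90,degrees=True)
    json.dump(dict(p=list(c),q=list(r.as_quat())),open(F,'w')); return c,r.as_euler('xyz',degrees=True)
E
python3 -c "
from plan import *
print(plan([.557,.279,.30],91), plan([.36,.39,.35],91))"
```

```text
(array([-1.4584, -0.2716,  0.35  ]), array([-0.    , -0.    ,  0.7802])) (array([-0.7176, -0.1327,  0.1833]), array([-0.    , -0.    ,  0.7802]))
```

>>> {"api": "apply_moves", "payload": {
  "dp": [
    [-0.2,-0.04,0.05],
    [-0.4,-0.07,0.1],
    [-0.6,-0.11,0.15],
    [-0.72,-0.13,0.18],
    [-0.9,-0.17,0.2],
    [-1,-0.2,0.2],
    [-1,-0.2,0.2],
    [-1,-0.2,0.2]
  ],
  "turn": [
    [0,0,0.11],
    [0,0,0.22],
    [0,0,0.33],
    [0,0,0.44],
    [0,0,0.55],
    [0,0,0.66],
    [0,0,0.78],
    [0,0,0.78]
  ],
  "grip": [0,0,0,0,0,0,0,0],
  "squeeze": 40
}}

```text
time: 1.15
eef_pos: [0.434, 0.3433, 0.3443]
orientation: [-180.0, 0.0, 91.1]
contact_force: [0.5, 0.1, 0.1]
opening: -0.0003
```

```bash
python3 -c "
from plan import *
print(done([-1,-.2,.2],[0,0,.78]))
print(plan([.557,.279,.30],91), plan([.557,.279,.255],91))
from h import *
s=grab('wrist','w1'); print({k:s[k] for k in ['time','eef_pos','orientation','opening','contact_force']})"
```

```text
(array([0.43370704, 0.34360449, 0.345     ]), array([180.   ,   0.   ,  91.018]))
(array([-0.2226,  0.4071,  0.15  ]), array([-0.    , -0.    ,  0.0002])) (array([-0.2226,  0.4071,  0.3   ]), array([-0.    , -0.    ,  0.0002]))
{'time': 1.15, 'eef_pos': array([0.43396388, 0.34333646, 0.34431945]), 'orientation': array([-1.79959242e+02,  1.57828895e-02,  9.10618050e+01]), 'opening': -0.00033161967307989267, 'contact_force': array([0.52462303, 0.0646094 , 0.07727529])}
```

View pics/w1.png

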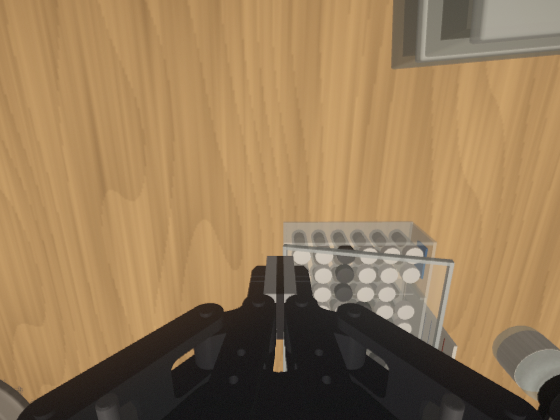

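>>> {"api": "apply_moves", "payload": {
  "dp": [
    [-0.1,0.2,0.1],
    [-0.22,0.4,0.15],
    [-0.223,0.407,0.2],
    [-0.223,0.407,0.25],
    [-0.223,0.407,0.3],
    [-0.223,0.407,0.33],
    [-0.223,0.407,0.35],
    [-0.223,0.407,0.36],
    [-0.223,0.407,0.365],
    [-0.223,0.407,0.365]
  ],
  "turn": [
    [0,0,0],
    [0,0,0],
    [0,0,0],
    [0,0,0],
    [0,0,0],
    [0,0,0],
    [0,0,0],
    [0,0,0],
    [0,0,0],
    [0,0,0]
  ],
  "grip": [0,0,0,0,0,0,0,0,0,0]
}}

```text
time: 2.45
eef_pos: [0.5568, 0.2791, 0.2353]
orientation: [-180.0, -0.0, 91.0]
contact_force: [0.4, 1.8, 3.6]
opening: 0.0004
```

```bash
python3 -c "
from plan import *
print(done([-.223,.407,.365],[0,0,0]))
from h import *
s=grab('side','s2'); print({k:s[k] for k in ['time','eef_pos','orientation','opening','contact_force']}); crop('s2',170,70,330,230,5,'s2c')"
```

```text
(array([0.55697635, 0.27888434, 0.2355    ]), array([180.   ,   0.   ,  91.018]))
{'time': 2.45, 'eef_pos': array([0.5568242 , 0.27914563, 0.23532582]), 'orientation': array([-1.79989474e+02, -1.51207692e-02,  9.10322873e+01]), 'opening': 0.0003592562924255748, 'contact_force': array([0.37522692, 1.79174269, 3.59862628])}
```

View pics/s2c.png

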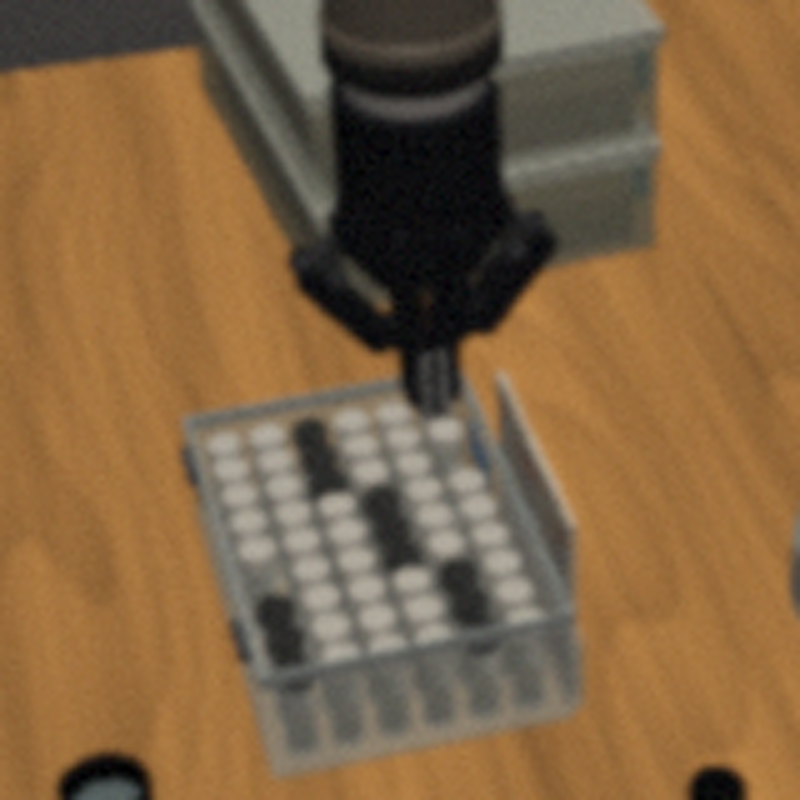

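Lid is nearly shut under the tips at (432,400), with the force about 4 N. Pressing further until the force shows the stop.

>>> {"api": "apply_moves", "payload": {
  "dp": [
    [0,0,0.004],
    [0,0,0.007],
    [0,0,0.008],
    [0,0,0.008]
  ],
  "turn": [
    [0,0,0],
    [0,0,0],
    [0,0,0],
    [0,0,0]
  ],
  "grip": [0,0,0,0]
}}

```text
time: 3.0
eef_pos: [0.5569, 0.2791, 0.2339]
orientation: [180.0, -0.0, 91.0]
contact_force: [-2.9, 1.8, 9.6]
opening: 0.0001
```

>>> {"api": "apply_moves", "payload": {
  "dp": [
    [0,0,0.003],
    [0,0,0.004],
    [0,0,0.004]
  ],
  "turn": [
    [0,0,0],
    [0,0,0],
    [0,0,0]
  ],
  "grip": [0,0,0]
}}

```text
time: 3.38
eef_pos: [0.5568, 0.279, 0.2337]
orientation: [180.0, -0.0, 91.0]
contact_force: [-4.7, -0.1, 16.5]
opening: 0.0002
```

```bash
python3 -c "
from plan import *
done([0,0,.008],[0,0,0]);print(done([0,0,.004],[0,0,0]))
print(plan([.5569,.279,.38],91.018),plan([.56,.02,.38],108))"
```

```text
(array([0.55697635, 0.27888434, 0.2319    ]), array([180.   ,   0.   ,  91.018]))
(array([ 4.000e-04, -2.000e-04, -4.937e-01]), array([-0., -0., -0.])) (array([-0.863 , -0.0053, -0.4937]), array([-0.    , -0.    , -0.1887]))
```

>>> {"api": "apply_moves", "payload": {
  "dp": [
    [0,0,-0.2],
    [-0.03,0,-0.35],
    [-0.2,0,-0.48],
    [-0.4,0,-0.5],
    [-0.6,0,-0.5],
    [-0.8,0,-0.48],
    [-0.86,0,-0.48],
    [-0.86,0,-0.48]
  ],
  "turn": [
    [0,0,0],
    [0,0,0],
    [0,0,-0.05],
    [0,0,-0.1],
    [0,0,-0.15],
    [0,0,-0.19],
    [0,0,-0.19],
    [0,0,-0.19]
  ],
  "grip": [0,0,0,1,1,1,1,1]
}}

```text
time: 4.38
eef_pos: [0.5615, 0.0201, 0.3751]
orientation: [-179.9, -0.0, 108.0]
contact_force: [-0.1, 1.2, -0.5]
opening: 0.0849
```

```bash
python3 -c "
from plan import *
print(done([-.86,0,-.48],[0,0,-.19]))
print(plan([.591,-.247,.33],108))
from h import *
s=grab('side','s3');crop('s3',170,100,330,260,5,'s3c')"
```

```text
(array([0.56156011, 0.02092506, 0.3759    ]), array([ 1.80000000e+02, -1.27222187e-14,  1.08118000e+02]))
(array([-0.8793, -0.1845,  0.153 ]), array([-0.    , -0.    ,  0.0013]))
```

View pics/s3c.png

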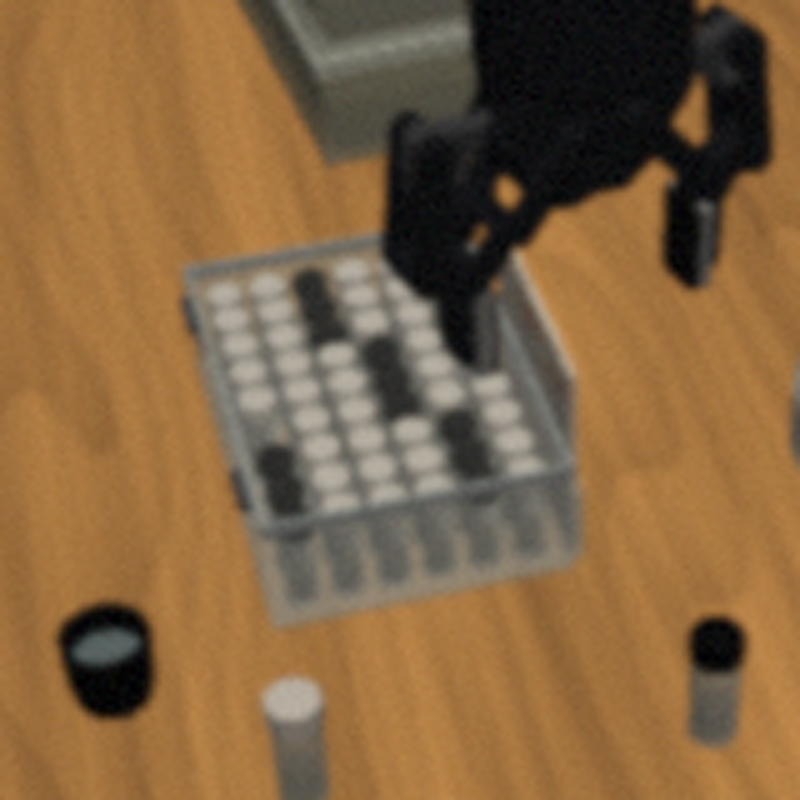

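Lid lies flat on the box, front right corner at (572,465). It is shut. Next, the wrist view of the clip.

>>> {"api": "apply_moves", "payload": {
  "dp": [
    [-0.2,-0.04,0],
    [-0.4,-0.08,0.04],
    [-0.6,-0.12,0.08],
    [-0.8,-0.16,0.13],
    [-0.88,-0.18,0.15],
    [-0.88,-0.18,0.15],
    [-0.88,-0.18,0.15]
  ],
  "turn": [
    [0,0,0],
    [0,0,0],
    [0,0,0],
    [0,0,0],
    [0,0,0],
    [0,0,0],
    [0,0,0]
  ],
  "grip": [1,1,1,1,1,1,1]
}}

```text
time: 5.3
eef_pos: [0.5929, -0.2446, 0.3309]
orientation: [180.0, -0.0, 108.2]
contact_force: [0.4, 0.9, -0.4]
opening: 0.0852
```

```bash
python3 -c "
from plan import *
print(done([-.88,-.18,.15],[0,0,0]))
from h import *
s=grab('wrist','w4');print(s['eef_pos'],s['orientation']); K,Rm,t,f=load('w4'); print(-Rm.T@t, Rm[2])
print(proj('w4',[.57,-.18,.1]))"
```

```text
(array([ 0.59233494, -0.24677796,  0.3309    ]), array([ 1.80000000e+02, -1.27222187e-14,  1.08118000e+02]))
[ 0.59285757 -0.24456688  0.33090951] [ 1.79978319e+02 -4.14305963e-02  1.08231412e+02]
[ 0.56565817 -0.16834233  0.30122996] [ 0.09625788 -0.29623541 -0.95025207]
[280.75822342 130.22898278]
```

View pics/w4.png

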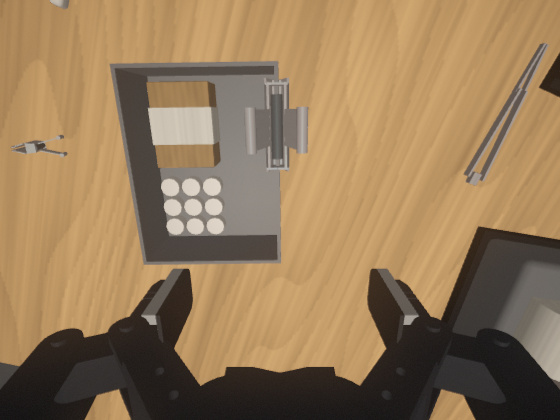

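Wrist view: rolls centred at about (250,131) and (303,130), clip mid about (277,130). The bin wall is almost vertical in the image, so the yaw is right.

```bash
python3 -c "
from plan import *
from h import *
crop('w4',220,60,330,190,6,'w4c')
np.set_printoptions(precision=4,suppress=True)
a=atz('w4',(250,130.5),.101);b=atz('w4',(303,130),.101);print(a,b,(a+b)/2,np.linalg.norm(a-b),np.degrees(np.arctan2(*(b-a)[1::-1])))
for u in [(278,68),(281,262),(270,83),(284,168)]: print(atz('w4',u,.06))
"
```

```text
[ 0.5516 -0.1862  0.101 ] [ 0.5833 -0.1754  0.101 ] [ 0.5674 -0.1808  0.101 ] 0.033507624546783556 18.725601173611267
[ 0.5554 -0.1418  0.06  ]
[ 0.6061 -0.2884  0.06  ]
[ 0.553  -0.1531  0.06  ]
[ 0.5824 -0.209   0.06  ]
```

View pics/w4c.png

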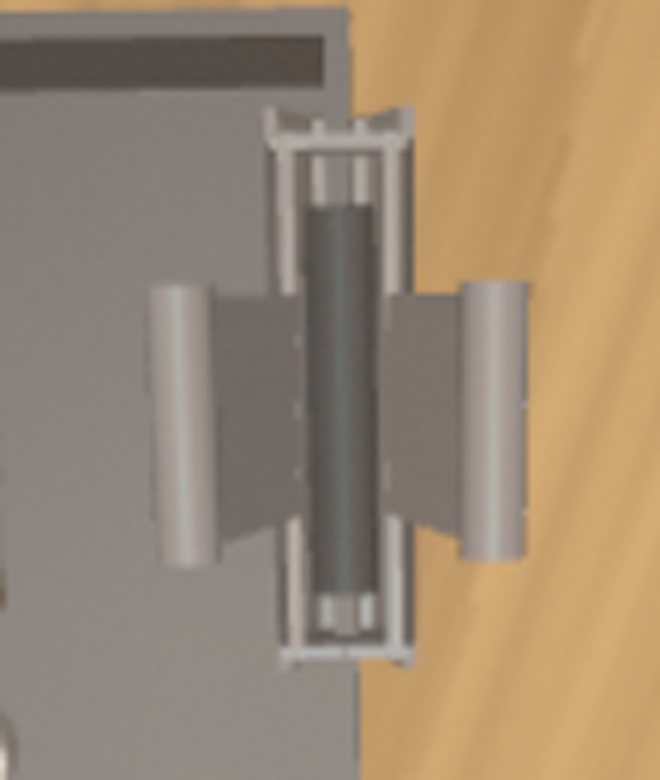

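```bash
python3 -c "
from plan import *
print(plan([.5675,-.181,.30],108.5),plan([.5675,-.181,.263],108.5))"
```

```text
(array([ 0.2341, -0.0105,  0.103 ]), array([-0.    , -0.    , -0.0042])) (array([ 0.2341, -0.0105,  0.2263]), array([-0.    , -0.    , -0.0042]))
```

>>> {"api": "apply_moves", "payload": {
  "dp": [
    [0.1,-0.005,0.03],
    [0.2,-0.01,0.06],
    [0.234,-0.01,0.1],
    [0.234,-0.01,0.15],
    [0.234,-0.01,0.2],
    [0.234,-0.01,0.226],
    [0.234,-0.01,0.226],
    [0.234,-0.01,0.226]
  ],
  "turn": [
    [0,0,0],
    [0,0,-0.004],
    [0,0,-0.004],
    [0,0,-0.004],
    [0,0,-0.004],
    [0,0,-0.004],
    [0,0,-0.004],
    [0,0,-0.004]
  ],
  "grip": [0.8,0.7,0.7,0.7,0.7,0.7,0.7,0.7]
}}

```text
time: 6.35
eef_pos: [0.5679, -0.1813, 0.263]
orientation: [180.0, 0.0, 108.4]
contact_force: [-0.4, 0.8, -0.1]
opening: 0.0598
```

```bash
python3 -c "
from plan import *
print(done([.234,-.01,.226],[0,0,-.004]))
from h import *
s=grab('wrist','w5');print(s['eef_pos'],s['orientation'],s['opening'])
s=grab('side','s5'); crop('s5',240,210,390,360,5,'s5c')"
```

```text
(array([ 0.56765324, -0.18099154,  0.2631    ]), array([180.   ,   0.   , 108.478]))
[ 0.56785966 -0.18134773  0.26304824] [1.79968964e+02 2.33150968e-02 1.08448966e+02] 0.05975744540008837
```

View pics/w5.png

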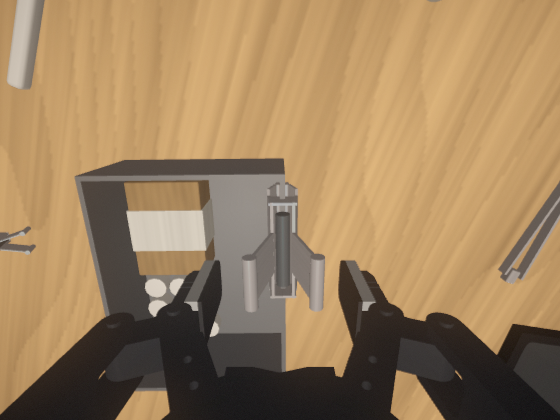

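View pics/s5c.png

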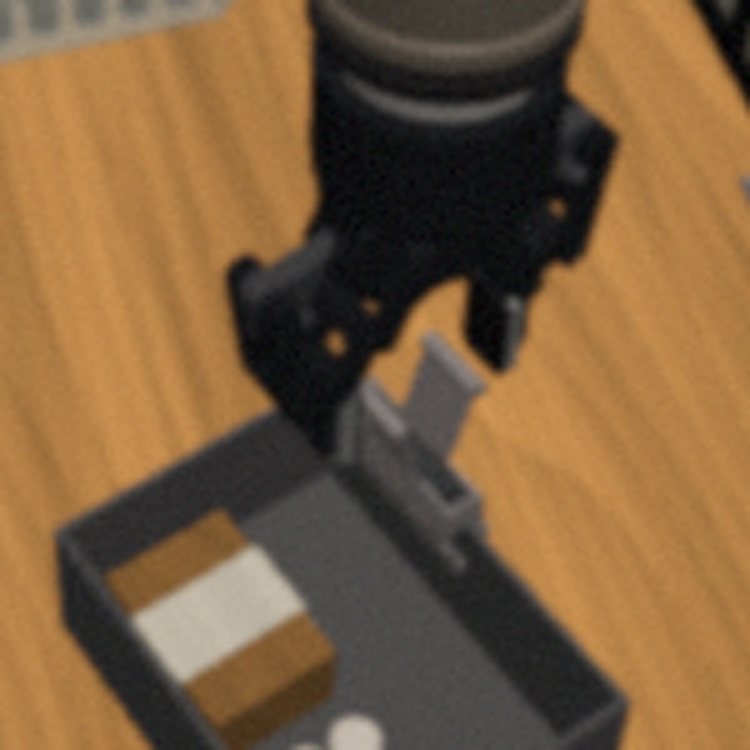

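```bash
python3 -c "
from h import *
from plan import *
c,r=get()
for x in (-.011,0,.011):
  print(x,[proj('w5',c+r.apply([x,y,z])).round(1) for y,z in ((-.03,.168),(.03,.168),(-.016,.162),(.016,.162))])
m=atz('w5',(250,283),.1);n=atz('w5',(317,283),.1);print(r.inv().apply(m-c),r.inv().apply(n-c))
"
```

```text
-0.011 [array([226. , 294.3]), array([341.3, 294.2]), array([251.9, 301.1]), array([315.7, 301.1])]
0 [array([224.8, 275.6]), array([342.6, 275.6]), array([251.3, 281.9]), array([316.5, 281.9])]
0.011 [array([223.6, 256.1]), array([344. , 256.1]), array([250.6, 261.8]), array([317.3, 261.7])]
[-0.00129169 -0.0167615   0.1631    ] [-0.00130857  0.0164362   0.1631    ]
```

Rolls sit centred in the tool frame (y −16.8/+16.4 mm, x −1.3 mm). Squeezing.

>>> {"api": "apply_moves", "payload": {
  "dp": [
    [0,0,0],
    [0,0,0],
    [0,0,0],
    [0,0,0],
    [0,0,0],
    [0,0,0]
  ],
  "turn": [
    [0,0,0],
    [0,0,0],
    [0,0,0],
    [0,0,0],
    [0,0,0],
    [0,0,0]
  ],
  "grip": [0.45,0.3,0.2,0,0,0],
  "squeeze": 40
}}

```text
time: 7.2
eef_pos: [0.5686, -0.1809, 0.2662]
orientation: [179.7, 0.2, 108.5]
contact_force: [-0.4, 2.2, 16.3]
opening: 0.0129
```

```bash
python3 -c "
from h import *
s=grab('wrist','w6');print(s['eef_pos'],s['orientation'],s['opening'])
s=grab('side','s6'); crop('s6',240,210,390,360,5,'s6c')"
```

```text
[ 0.56861341 -0.18094237  0.26616675] [179.71375511   0.22548863 108.49671826] 0.01285927275730019
```

View pics/w6.png

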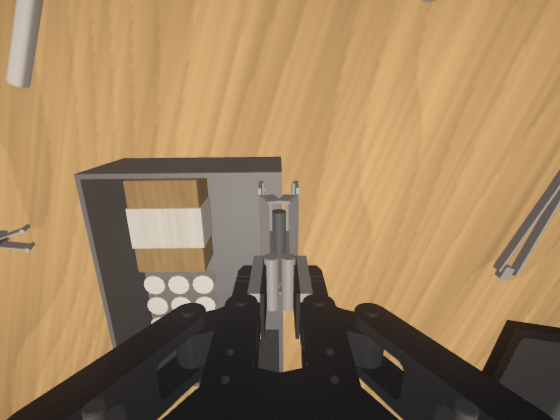

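View pics/s6c.png

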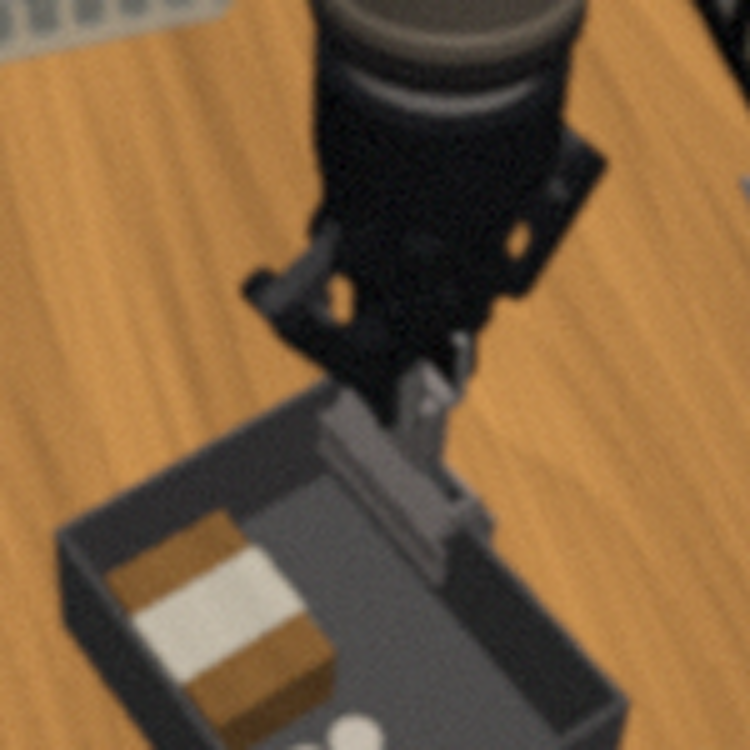

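Opening fell to 13 mm and the jaws are visibly splayed clear of the wall. Lifting straight up.

>>> {"api": "apply_moves", "payload": {
  "dp": [
    [0,0,-0.03],
    [0,0,-0.08],
    [0,0,-0.15],
    [0,0,-0.25],
    [0,0,-0.4],
    [0,0,-0.4],
    [0,0,-0.4]
  ],
  "turn": [
    [0,0,0],
    [0,0,0],
    [0,0,0],
    [0,0,0],
    [0,0,0],
    [0,0,0],
    [0,0,0]
  ],
  "grip": [0,0,0,0,0,0,0]
}}

```text
time: 8.18
eef_pos: [0.5674, -0.1808, 0.3825]
orientation: [-180.0, -0.0, 108.5]
contact_force: [-0.0, -0.3, -0.6]
opening: 0.0128
```

```bash
python3 -c "
from plan import *
print(done([0,0,-.4],[0,0,0]))
from h import *
s=grab('wrist','w7');print(s['eef_pos'],s['orientation'],s['opening'],s['contact_force'])
s=grab('side','s7'); crop('s7',260,160,380,280,6,'s7c')"
```

```text
(array([ 0.56765324, -0.18099154,  0.3831    ]), array([180.   ,   0.   , 108.478]))
[ 0.56739031 -0.18083121  0.38253698] [-1.79972713e+02 -3.13466573e-02  1.08478413e+02] 0.012829647366367108 [-0.03805573 -0.25915021 -0.55451767]
```

View pics/w7.png

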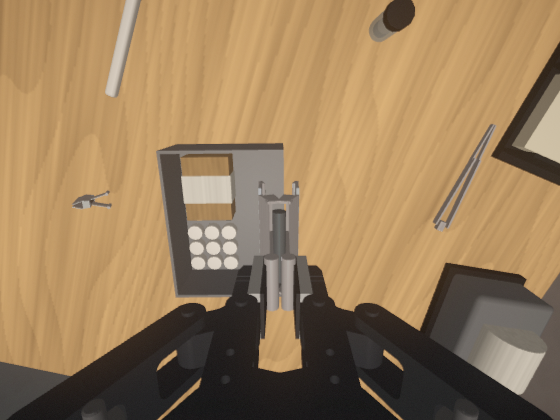

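View pics/s7c.png

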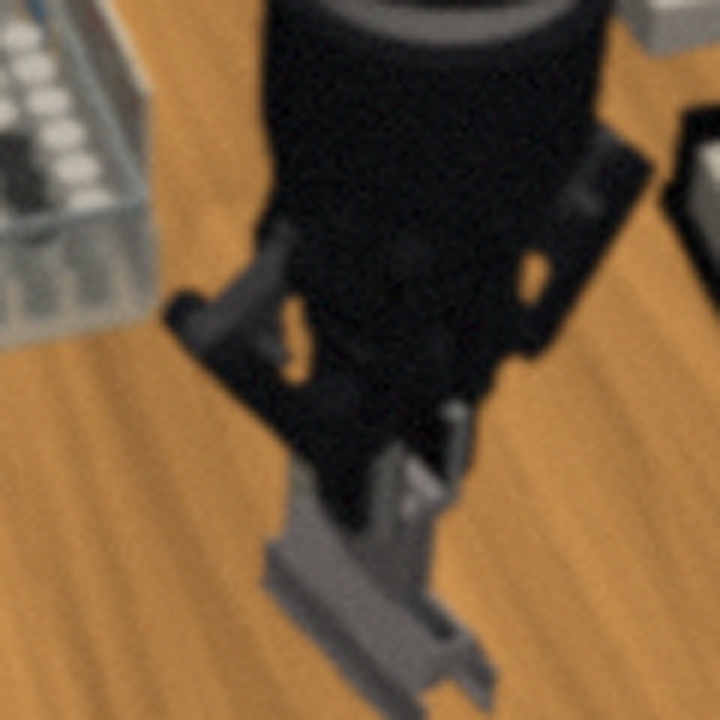

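```bash
python3 -c "
from plan import *
print(plan([.584,.10,.385],91))"
```

```text
(array([ 0.8711,  0.3485, -0.0063]), array([-0.    , -0.    ,  0.1942]))
```

>>> {"api": "apply_moves", "payload": {
  "dp": [
    [0.1,0.04,0],
    [0.25,0.1,0],
    [0.4,0.16,0],
    [0.55,0.22,0],
    [0.7,0.28,0],
    [0.82,0.33,0],
    [0.87,0.35,0],
    [0.87,0.35,0],
    [0.87,0.35,0],
    [0.87,0.35,0]
  ],
  "turn": [
    [0,0,0.03],
    [0,0,0.06],
    [0,0,0.09],
    [0,0,0.12],
    [0,0,0.15],
    [0,0,0.18],
    [0,0,0.194],
    [0,0,0.194],
    [0,0,0.194],
    [0,0,0.194]
  ],
  "grip": [0,0,0,0,0,0,0,0,0,0]
}}

```text
time: 9.52
eef_pos: [0.5846, 0.0989, 0.3825]
orientation: [-180.0, 0.0, 91.0]
contact_force: [0.0, -0.1, -0.6]
opening: 0.0126
```

```bash
python3 -c "
from plan import *
print(done([.87,.35,0],[0,0,.194]))
from h import *
s=grab('wrist','w8');print(s['eef_pos'],s['orientation'],s['opening'],s['contact_force'])
s=grab('side','s8'); crop('s8',210,90,340,220,6,'s8c')"
```

```text
(array([0.58451854, 0.09983147, 0.3831    ]), array([180.   ,   0.   ,  91.018]))
[0.58459462 0.09886353 0.38253565] [-1.79969667e+02  5.07102140e-03  9.09527991e+01] 0.012594061481812684 [ 0.03315847 -0.10461149 -0.61222358]
```

View pics/w8.png

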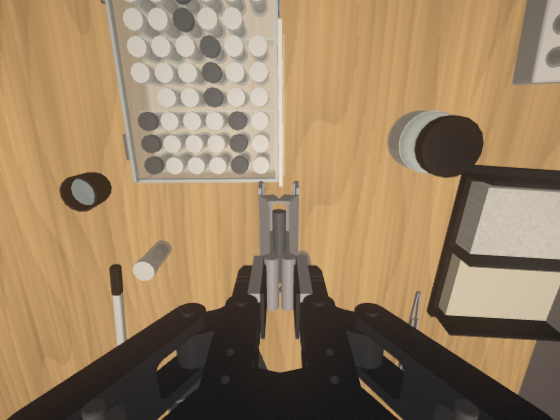

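View pics/s8c.png

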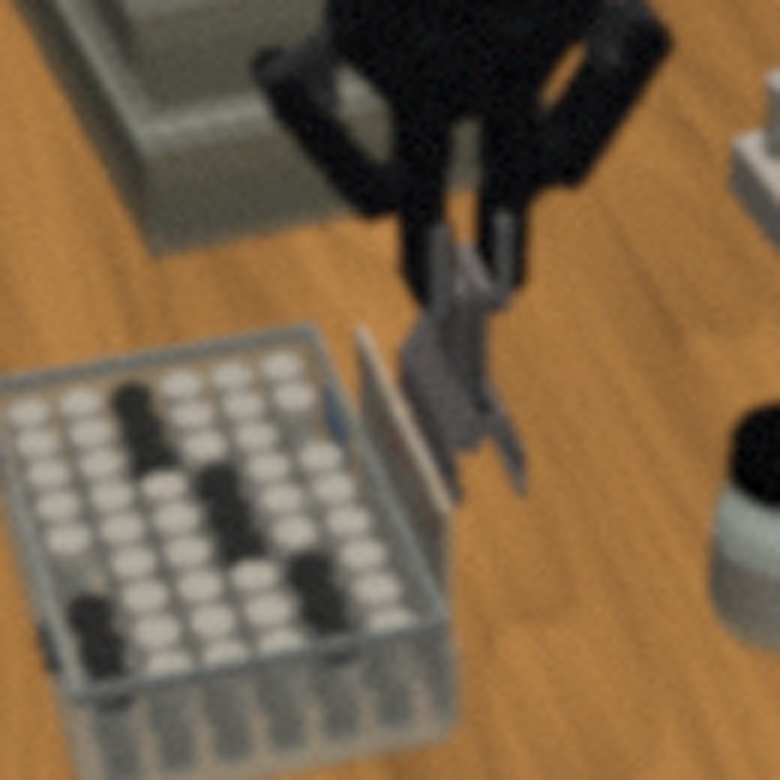

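```bash
python3 -c "
from h import *
crop('w8',240,0,330,120,5,'w8a'); crop('w8',240,120,330,240,5,'w8b')
def P(x,y): return ((x+.5)/6+209.5,(y+.5)/6+89.5)
for z in (.145,.151,.157): print(z,atz('s8',P(455,505),z),atz('s8',P(523,493),z))
"; python3 -c "
import cv2,numpy as np
a=cv2.imread('pics/w8a.png');b=cv2.imread('pics/w8b.png');cv2.imwrite('pics/w8ab.png',cv2.resize(np.hstack([a,b]),None,fx=.88,fy=.88))"
```

```text
0.145 [0.57623655 0.07683644 0.145     ] [0.60008609 0.07684531 0.145     ]
0.151 [0.57425152 0.06965817 0.151     ] [0.59785688 0.06966696 0.151     ]
0.157 [0.5722665  0.06247991 0.157     ] [0.59562767 0.0624886  0.157     ]
```

View pics/w8ab.png

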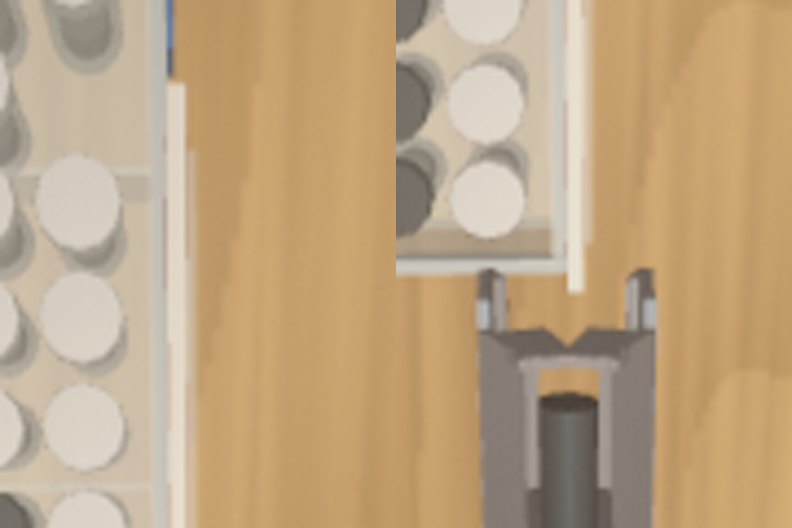

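```bash
python3 -c "
from h import *
from plan import *
a=atz('w8',(280.2,18.4),.106);b=atz('w8',(280.6,185.5),.106)
print(a,b,(a+b)/2,np.linalg.norm(a-b),'yaw',np.degrees(np.arctan2(-(a-b)[0],(a-b)[1])))
s8=np.array([.58459,.09886,.38254]); r=R.from_euler('xyz',[180,0,90.953],degrees=True)
for z in (.147,.151,.155):
  l=atz('w8',(265-.3-.2,183.5),z);m=atz('w8',(292.5,183.5),z)
  print(z,r.inv().apply(l-s8),r.inv().apply(m-s8), (l+m)/2)
"
```

```text
[0.58005908 0.23959291 0.106     ] [0.58238605 0.11936217 0.106     ] [0.58122256 0.17947754 0.106     ] 0.12025325632875906 yaw 1.1087752982000674
0.147 [ 0.03186725 -0.01293966  0.23554   ] [0.03186602 0.00626395 0.23554   ] [0.58072259 0.13066671 0.147     ]
0.151 [ 0.03280808 -0.01272827  0.23154   ] [0.03280687 0.00610208 0.23154   ] [0.5807317  0.13160783 0.151     ]
0.155 [ 0.03374891 -0.01251687  0.22754   ] [0.03374772 0.00594021 0.22754   ] [0.58074081 0.13254895 0.155     ]
```

```bash
python3 -c "
from plan import *
print(plan([.5844,.1822,.36],91.1))"
```

```text
(array([0.2745, 0.0045, 0.077 ]), array([-0.    , -0.    , -0.0009]))
```

>>> {"api": "apply_moves", "payload": {
  "dp": [
    [0.07,0.004,0],
    [0.15,0.004,0],
    [0.22,0.004,0.02],
    [0.26,0.004,0.05],
    [0.274,0.004,0.077],
    [0.274,0.004,0.077],
    [0.274,0.004,0.077],
    [0.274,0.004,0.077]
  ],
  "turn": [
    [0,0,-0.001],
    [0,0,-0.001],
    [0,0,-0.001],
    [0,0,-0.001],
    [0,0,-0.001],
    [0,0,-0.001],
    [0,0,-0.001],
    [0,0,-0.001]
  ],
  "grip": [0,0,0,0,0,0,0,0]
}}

```text
time: 10.62
eef_pos: [0.5844, 0.1815, 0.3601]
orientation: [180.0, -0.0, 91.1]
contact_force: [-0.1, 0.3, -0.3]
opening: 0.0126
```

```bash
python3 -c "
from plan import *
print(done([.274,.004,.077],[0,0,-.001]))
from h import *
s=grab('wrist','w9');print(s['eef_pos'],s['orientation'],s['opening'],s['contact_force'])
crop('w9',200,120,360,240,5,'w9c')
s=grab('side','s9'); crop('s9',210,80,330,200,6,'s9c')"
```

```text
(array([0.58425794, 0.18203981, 0.36      ]), array([-180.   ,    0.   ,   91.108]))
[0.58444731 0.18154256 0.36011822] [ 1.79956466e+02 -6.23342329e-03  9.10613958e+01] 0.01262743139457391 [-0.07804236  0.33918156 -0.30589173]
```

View pics/w9c.png

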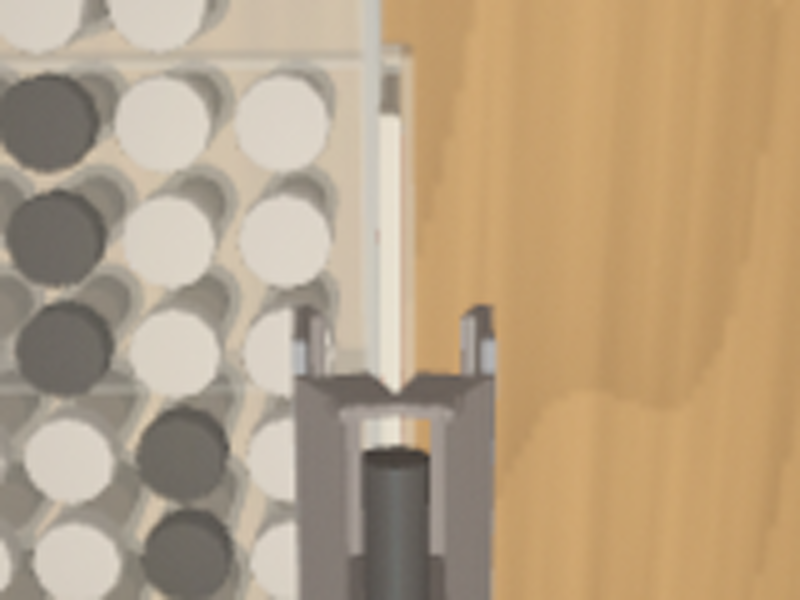

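View pics/s9c.png

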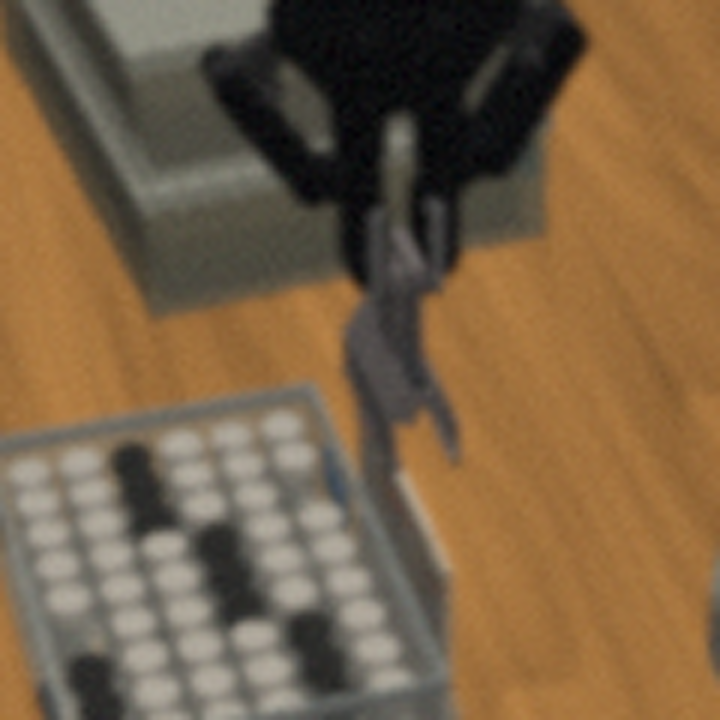

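Wrist crop: card strip at x≈390 lies between the lips (inner edges ≈325 and ≈463, middle 394), so the clip is about 0.6 mm off centre. Descending slowly.

>>> {"api": "apply_moves", "payload": {
  "dp": [
    [0,-0.002,0.02],
    [0,-0.002,0.04],
    [0,-0.002,0.06],
    [0,-0.002,0.075],
    [0,-0.002,0.09],
    [0,-0.002,0.1],
    [0,-0.002,0.11],
    [0,-0.002,0.117],
    [0,-0.002,0.117],
    [0,-0.002,0.117]
  ],
  "turn": [
    [0,0,0],
    [0,0,0],
    [0,0,0],
    [0,0,0],
    [0,0,0],
    [0,0,0],
    [0,0,0],
    [0,0,0],
    [0,0,0],
    [0,0,0]
  ],
  "grip": [0,0,0,0,0,0,0,0,0,0]
}}

```text
time: 11.98
eef_pos: [0.5837, 0.1821, 0.3248]
orientation: [180.0, -0.0, 91.1]
contact_force: [0.4, 0.8, -0.5]
opening: 0.0125
```

```bash
python3 -c "
from plan import *
print(done([0,-.002,.117],[0,0,0]))
from h import *
s=grab('wrist','w10');print(s['eef_pos'],s['orientation'],s['opening'],s['contact_force'])
crop('w10',200,120,360,240,5,'w10c')
s=grab('side','s10'); crop('s10',240,110,320,190,9,'s10c')
s=grab('top','t10'); crop('t10',170,150,270,250,7,'t10c')"
```

```text
(array([0.58365805, 0.18202821, 0.3249    ]), array([-180.   ,    0.   ,   91.108]))
[0.58372823 0.18209719 0.32475064] [ 1.79979955e+02 -6.12906322e-03  9.11095324e+01] 0.012537176430196743 [ 0.35976997  0.76859885 -0.48035003]
```

View pics/w10c.png

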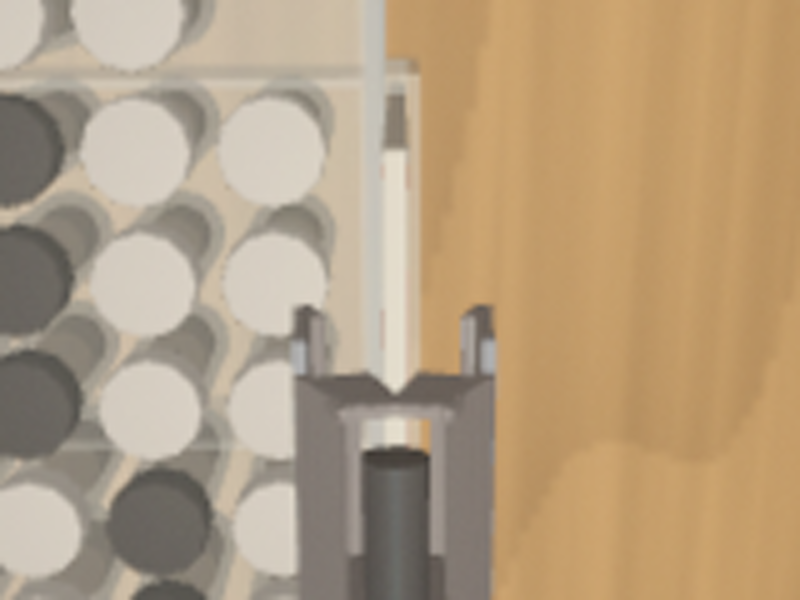

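View pics/s10c.png

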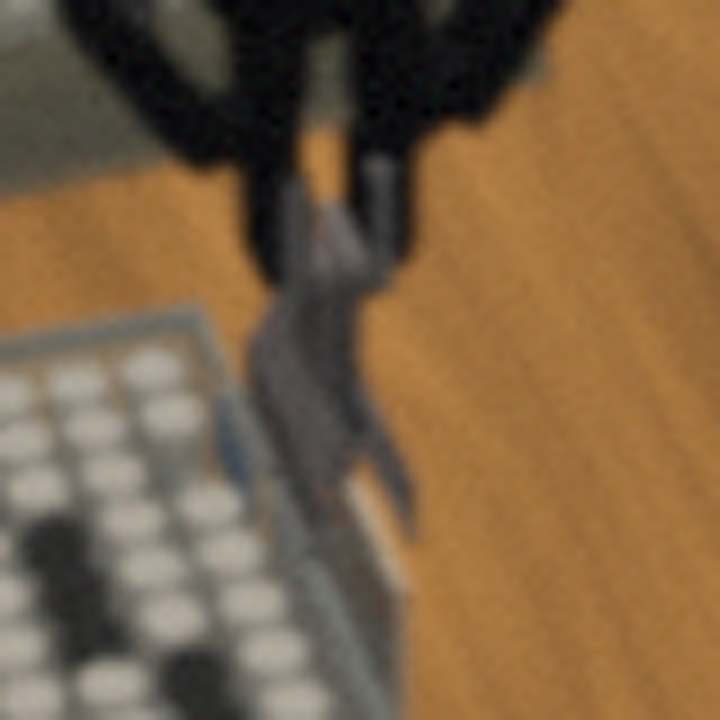

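```bash
python3 -c "
from h import *
f=lambda x,y:((x+.5)/9+239.5,(y+.5)/9+109.5)
print('obs lip',f(412,540),'obs card corner',f(408,592))
print('card corner pred',proj('s10',[.586,.1200,.106]),proj('s10',[.583,.1200,.106]))
for z in (.085,.09,.095,.1,.105): print(z,proj('s10',[.596,.145,z]),proj('s10',[.594,.145,z]))
# wrist: card end vs lip end rows
crop('s10',265,145,300,185,18,'s10d'); crop('w10',250,170,310,215,13,'w10d')
"
```

```text
obs lip (285.3333333333333, 169.55555555555554) obs card corner (284.8888888888889, 175.33333333333331)
card corner pred [284.44231976 174.98557566] [283.09388489 175.22378349]
0.085 [285.81483382 174.74503216] [284.94624563 174.89847334]
0.09 [285.81403039 172.98220363] [284.94250898 173.13553206]
0.095 [285.81322151 171.20743409] [284.938747   171.36064471]
0.1 [285.81240714 169.42060179] [284.93495945 169.57368946]
0.105 [285.81158721 167.62158333] [284.93114605 167.77454281]
```

View pics/s10d.png

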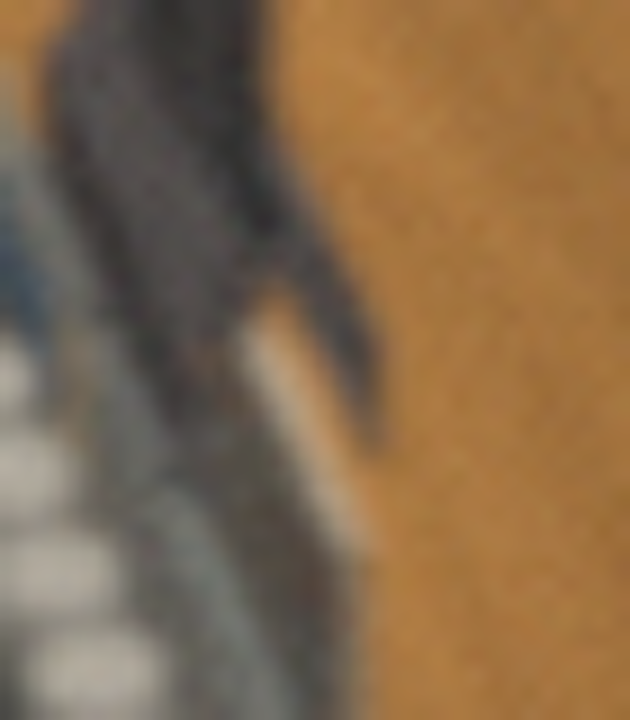

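View pics/t10c.png

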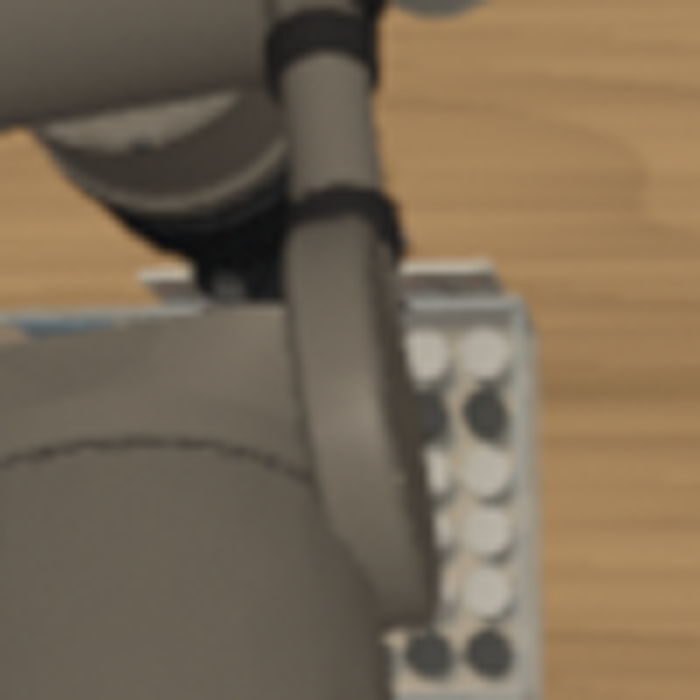

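Wrist crop: the card (x≈396) is centred between the lips (middle 394). The side view puts the lips about 7 mm below the card top, and the seating geometry about 12 mm. I'll lower 2.5 mm so either reading is safely in range.

>>> {"api": "apply_moves", "payload": {
  "dp": [
    [0,0,0.004],
    [0,0,0.008],
    [0,0,0.008],
    [0,0,0.008],
    [0,0,0.008],
    [0,0,0.008],
    [0,0,0.008],
    [0,0,0.008]
  ],
  "turn": [
    [0,0,0],
    [0,0,0],
    [0,0,0],
    [0,0,0],
    [0,0,0],
    [0,0,0],
    [0,0,0],
    [0,0,0]
  ],
  "grip": [0,0,0,0,0,0,0,0]
}}

```text
time: 13.12
eef_pos: [0.5837, 0.1821, 0.3222]
orientation: [180.0, -0.0, 91.1]
contact_force: [0.1, -0.5, -1.0]
opening: 0.0128
```

```bash
python3 -c "
from plan import *
done([0,0,.008],[0,0,0])
from h import *
s=grab('wrist','w11');print(s)
crop('w11',200,120,360,320,3.75.__int__(),'w11c')
s=grab('side','s11'); crop('s11',210,110,310,210,7,'s11c');print(s['eef_pos'],s['contact_force'])"
```

```text
{'time': 13.125, 'joint_positions': array([1.01497635e+01, 3.26306856e+01, 7.96395890e+01, 6.92976436e-03,
       6.77265410e+01, 9.03740115e+00]), 'joint_velocities': array([-0.03343746,  0.01511056,  0.02464083,  0.05869047, -0.1823076 ,
        0.06454278]), 'joint_efforts': array([-3.15772404e-04, -5.39376283e+01, -2.36812162e+01,  4.02971482e-04,
        6.01484171e-04, -1.23818046e-05]), 'eef_pos': array([0.58366435, 0.18212012, 0.32221255]), 'orientation': array([ 1.79997863e+02, -6.83342775e-03,  9.11097361e+01]), 'contact_force': array([ 0.12615873, -0.51178002, -1.01100791]), 'moment': array([-0.03038983, -0.04246468, -0.02066875]), 'opening': 0.012762894797872546}
[0.58369567 0.18207447 0.32223818] [-0.55680571  0.07432543  0.34637907]
```

View pics/w11c.png

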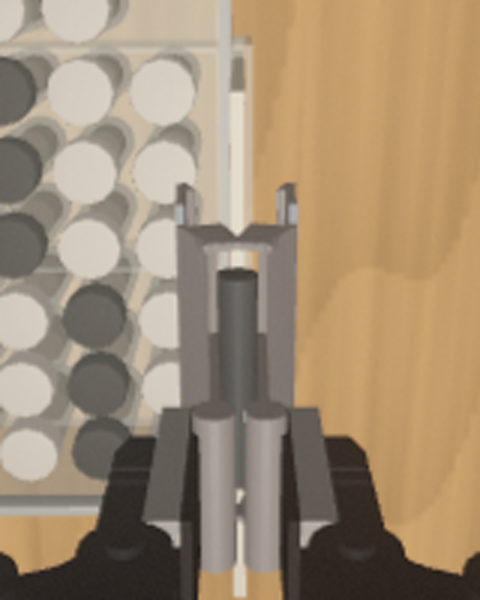

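View pics/s11c.png

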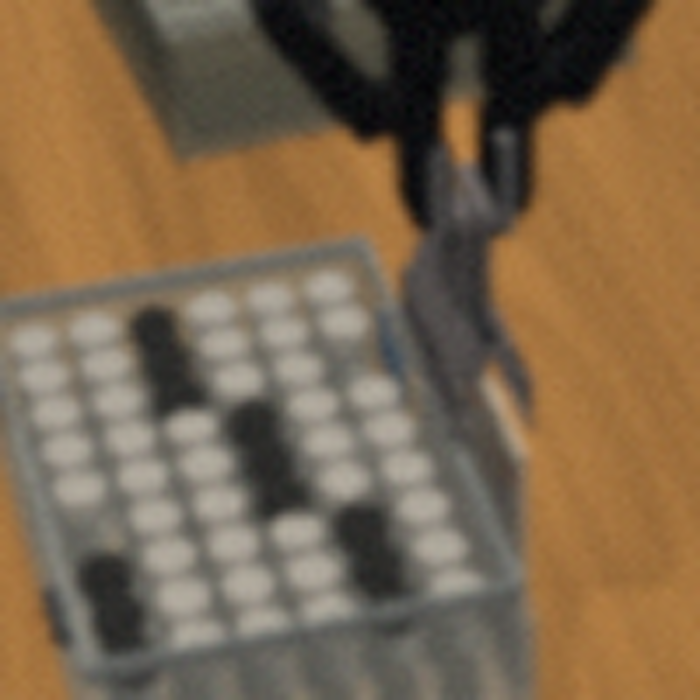

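Clip straddles the card centrally, the lid is flat, and nothing is touching or moving. Handing in.

```bash
python3 -c "
from rig import close_job
print(close_job())"
```

```text
the job is handed in; nothing more can be done
None
```

I pressed the lid shut, squeezed the clip off the bin's rim and lifted it clear. I then handed in with the clip held open, jaws down, over the middle of the card's top edge. It took about 13 s of the 51 s.

- **Lid:** the fingertips stopped at 60.3 to 60.5 mm, the height of the shut lid, with the force rising to 16 N. It looked flat in later pictures.
- **Clip on the card:** the card sits within about 1 mm of the middle between the lips. The clip is within about 1 mm of the card's middle along the edge, and its yaw matches the card's to under 0.5°. The wrist force stayed at 1 N or less once it was in place, so there was no sign of contact.
- **Depth:** my two checks disagreed on how far the lips reach below the card's top. The side camera gave about 8 to 9 mm, and the clip's seating on the bin gave about 15 mm. Both are inside the 5 to 22 mm allowed.
- **Opening:** the gripper read 12.6 to 12.8 mm, against the 16 mm stated for the fully squeezed clip. In the wrist picture the lips look about 18 to 20 mm apart, so I took the clip as fully open. I did not read its opening angle directly.
- **Other things:** the pictures showed nothing else disturbed, but I did not re-measure the other items.

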